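# Change over the vessel in an engraving clamp

### The job

The small katori in the engraving clamp is finished: take it out and stand it upright on the empty thali. Then stand the tall wide dabba upright on the clamp bed in its place, let go of it, and wind the handwheel clockwise until the sliding jaw has it held between the jaw and the V-shaped fixed jaw, touching both. Do not shift anything else on the table.

Things in the scene. Friction and masses are not known exactly. Their poses are not given: they have to be found in the camera images.
- clamp: Engraving clamp fixed to the table. Origin: at table level under the bed. Grey bed plate 110 mm wide (x -55..55 mm), 390 mm long (y -185..205 mm), its top 14 mm above the table. Fixed V jaw at the -y end. At y = 100 mm a low bridge (pillars at x = +-43 mm, top 64 mm above the table) carries the handwheel on a vertical axis. The bed between the jaws is flat and clear but for the katori.
- v_vertex (a point): Inner corner of the V-shaped fixed jaw, at clamp x = 0, y = -150 mm, bed level (14 mm above the table). The V opens to clamp +y: each face 30 deg off the x axis, out to x = +-29 mm at y = -133 mm, 40 mm high above the bed. A round vessel of radius r fully seated in it has its axis 1.155 r from the corner towards clamp +y.
- jaw (a joint): Travel of the sliding jaw in m, 0 = fully open (face at clamp y = 20 mm), growing as it closes towards the V (face at y = 20 mm - value), up to 0.125. Flat face 60 mm wide, top 53 mm above the table. It is geared by rack and pinion to the wheel: 9 mm for each radian of wheel. It stays where it is left.
- jaw_face (a point): Centre of the sliding jaw's flat face, 35 mm above the table; it faces the clamp's -y.
- wheel (a joint): Angle of the handwheel in rad, growing clockwise seen from above, which closes the jaw; 0 = jaw fully open, at most 13.8. Steel wheel 124 mm across, three spokes, turning about a vertical axis at clamp x = 0, y = 100 mm.
- wheel_centre (a point): Centre of the wheel's hub, on its axis, 90 mm above the table (the hub's top face).
- knob_grip (a point): Point on the axis of the wheel's upright black crank knob, 117 mm above the table, 55 mm from the wheel's axis. The knob is a round grip 23 mm in diameter reaching from 87 to 135 mm above the table; it spins freely on its spindle. The wheel's rim is 85 mm above the table at its top.
- katori: Small straight-sided steel bowl, 66 mm outside diameter, 38 mm high, open at the top, wall 3 mm, about 90 g. Origin: centre of its underside, z up. It starts on the clamp bed.
- thali: Round steel plate, fixed, 240 mm across and 20 mm high with a raised rim, empty. Origin: centre of its underside; the flat floor inside (150 mm across, 3 to 5 mm above the table) is centred on it.
- tall_dabba: The tall wide dabba: closed steel canister, 62 mm in diameter, 125 mm high, about 300 g. Origin: centre of its underside, z up.
- short_dabba: Bystander: closed steel canister 62 mm in diameter, 75 mm high. Origin: centre of its underside.
- slim_dabba: Bystander: closed steel canister 42 mm in diameter, 125 mm high. Origin: centre of its underside.
- tumbler: Bystander: steel tumbler 72 mm across the rim, 100 mm high. Origin: centre of its underside.
- salt_shaker: Bystander: glass salt shaker with a steel cap, 44 mm in diameter, 76 mm high. Origin: centre of its underside.
- katori_stack0: Bystander: nested stack of katoris, 89 mm across, 66 mm high, one of three in a row at the back. Origin: centre of its underside.
- katori_stack1: Bystander: as the first stack.
- katori_stack2: Bystander: as the first stack.
Not all that is in view belongs to the job. What is shaped like the tall_dabba but green is not meant.

How it is judged:
By the outcome, as a careful person would: the job done as asked, in the order asked, and still so for the second after the job is handed in, with the robot touching nothing.
It also fails if it takes over 72 s, if anything falls off the work surface, if the arm or the gripper's body presses on something with over 40 N, if the wrist force passes 120 N, or if a joint passes its speed limit or range.

### The arm

A 6-joint arm with a two-finger parallel gripper is mounted at the origin on the work surface. World frame = base frame: x ahead of the robot, y to its left, z up, the work surface at z = 0. Lengths are in mm, angles in rad, forces in N, time in s.
With the tool pointing down it reaches from about 350 to 875 mm from the base axis. Payload 4.2 kg.
Tool frame: the origin (TCP) lies on the mounting face of the last link; the fingertips stand 173 mm ahead of it and the grasp point (between the pads) lies 155 mm ahead of it (tcp_to_grasp is the distance from the TCP to the grasp point, in mm); z points along the fingers, y is the direction in which the jaws open and shut (so a half turn about z gives the same grasp; the last joint's range is limited). The gripper opens to 85 mm and grips with 20 to 120 N. Pads are 22 mm wide; open, the fingers measure 114 mm over their backs; the gripper's body (76 mm by 85 mm) begins 54 mm behind the grasp point. The pads swing forward as they close: fully open they stand 13 mm farther back than shut.
Start: joints at [-0.87, 0.385, 0.008, 0, -1.194, -0.259], TCP at [267.242, -564.962, 404.712] pointing down, gripper open.
Joint ranges: [-3.14, 3.14], [-1.21, 2.06], [-1.07, 1.41], [-3.16, 2.05], [-2.99, -0.16], [-3.1, 3.1]. Speed limits (rad/s): [2.79, 2.79, 3.14, 3.14, 3.14, 3.14].

### API

Orientations are given as a unit quaternion [x, y, z, w].
In Python, from bench import * gives the robot as it stands. The module is installed in compiled form; this text tells all that it offers.
- The arm moves only by the tool apply_moves, never from a script. Its arguments are lists of equal length, an entry for each row: "fingers": the closure, from 0 (fully open) to 1 (shut); "dp": the shift along the world's x, y, z in cm, a list of three; "yaw": the turn about the world's z in degrees. A call has 1 to 10 rows; each row is the pose to reach, as a shift and turn from the pose measured when the call began; what a row does not reach only later rows make up. A row lasts 1/10 s, in which the tool goes at most 50 mm and 8.59 degrees, less where a joint would pass 70% of its speed; a pose out of reach is approached as far as the arm can. A call with a gripper value outside its range is refused whole. The fingers move at their own pace and stop on an object; the grip force is fixed at half the most. Time passes only in rows, so rows that repeat a pose let the fingers close. It gives the time, the measured TCP pose, the force and the opening at its end, in the units of the state.
- read_state(): the state, without advancing time (a new reading comes with each control period).
- get_image(name): name is "scene" or "side" or "wrist"; returns a dict with "color" (384x512x3 uint8, blue, green, red), "mtx" (3x3 intrinsics, pixels), "k1" (the pictures are not rectified: a ray, as slopes to the right and down, at radius r is drawn at 1 + k1 r^2 times it, then the intrinsics apply), "camera_from_world" (4x4, takes a point from world to camera coordinates); the wrist camera has in their place "tool_from_camera" (4x4, takes a point from camera to tool coordinates, whose origin is the TCP and whose axes are the flange's). Camera axes: x right, y down, z forward; pixel columns grow to the right and rows downward; lengths in mm; the calibration is good to about 2 mm. A picture is of the moment at which its call begins: read the wrist's pose just before it. There is no depth.
- job_done(): hands the job in, once; it reports no verdict.
The state is a dict: "clock": time; "joints": joint angles; "joint_vel": joint speeds; "joint_efforts": joint torques, N m; "position": TCP position; "ee_rot": TCP orientation; "contact_force": force on the tool from outside, world axes, zero at the start; "wrist_torque": the same for the moment, N m; "gripper_width": finger opening in mm.
Only numpy, scipy, OpenCV 4.12 (cv2) and the standard library are available. Lean on these libraries where they do the work, as an engineer would, in place of code of your own. Each camera call takes 0.05 s, during which the arm holds its last target. There are 200 camera calls.

## Working session

There is one attempt and no reset: what is moved stays moved. The work goes in short steps, Python scripts to look and compute and a tool call to move; the robot and the scene stay as the last step left them, time stands still between calls to the robot, and variables do not carry over. Pictures are saved under pics/ and viewed, about 8 in all and at most 12, crops included, and the job is handed in when it is done.

Besides the shell and the picture viewer there is one more tool, called after "Request:" as name(argument=value, ...) on one line, values as JSON. apply_moves: Moves the arm, as the interface text tells. Its arguments: {"type":"object","properties":{"fingers":{"type":"array","items":{"type":"number"}},"dp":{"type":"array","items":{"type":"array","items":{"type":"number"}}},"yaw":{"type":"array","items":{"type":"number"}}},"required":["fingers","dp","yaw"]}

```bash
mkdir -p pics; cat > h.py <<'E'
from bench import *
import numpy as np, cv2
def snap(n,f):
    d=get_image(n); cv2.imwrite(f,d["color"]); return d
def K(d): return np.array(d["mtx"],float), np.array([d["k1"],0,0,0,0.])
def cfw(d,st=None):
    if "camera_from_world" in d: return np.array(d["camera_from_world"])
    from scipy.spatial.transform import Rotation as R
    T=np.eye(4);T[:3,:3]=R.from_quat(st["ee_rot"]).as_matrix();T[:3,3]=st["position"]
    return np.linalg.inv(T@np.array(d["tool_from_camera"]))
def px2w(d,C,uv,z):
    m,k=K(d); s=cv2.undistortPoints(np.array(uv,float).reshape(-1,1,2),m,k).reshape(-1,2)
    W=np.linalg.inv(C); o=W[:3,3]; z=np.broadcast_to(z,len(s))
    out=[]
    for (a,b),zz in zip(s,z):
        r=W[:3,:3]@[a,b,1]; out.append(o+r*(zz-o[2])/r[2])
    return np.array(out)
def w2px(d,C,P):
    m,k=K(d); return cv2.projectPoints(np.array(P,float).reshape(-1,1,3),cv2.Rodrigues(C[:3,:3])[0],C[:3,3],m,k)[0].reshape(-1,2)
E
python3 - <<'E'
from h import *
import pickle
s=read_state();print(s)
D={}
for n in("scene","side","wrist"):
    D[n]=snap(n,f"pics/{n}0.png"); 
    if n!="wrist": print(n,np.linalg.inv(cfw(D[n]))[:3,3].round(), D[n]["mtx"],D[n]["k1"])
    else: print(D[n]["tool_from_camera"])
pickle.dump((s,D),open("d0.pkl","wb"))
cv2.imwrite("pics/a.png",cv2.resize(D["scene"]["color"],(800,600),interpolation=cv2.INTER_CUBIC))
cv2.imwrite("pics/b.png",cv2.resize(D["side"]["color"],(800,600),interpolation=cv2.INTER_CUBIC))
E
```

```text
{'clock': 0.0, 'joints': array([-8.70458567e-01,  3.85546888e-01,  6.58677939e-03, -5.08004353e-04,
       -1.19403659e+00, -2.58584552e-01]), 'joint_vel': array([ 0.00028143,  0.00027629, -0.00111749, -0.00082628,  0.00157343,
        0.00022052]), 'joint_efforts': array([ 2.79264332e-04, -3.92281151e+01,  1.88398004e+01,  4.18615758e+00,
       -4.65505233e-03,  2.92703408e-07]), 'position': array([ 267.12742227, -564.78978017,  403.6103945 ]), 'ee_rot': array([-2.18993442e-01,  9.75725682e-01,  1.08503735e-03, -2.98052368e-04]), 'contact_force': array([ 0.33348727, -0.24056128,  0.48681283]), 'wrist_torque': array([-0.01645767, -0.05936459,  0.01515925]), 'gripper_width': 85.59432426647194}
scene [1224. -130.  950.] [[392.67064539   0.         254.3067273 ]
 [  0.         392.67064539 193.28198846]
 [  0.           0.           1.        ]] -0.02289017270307922
side [ 140.  771. 1119.] [[442.61015822   0.         258.32561509]
 [  0.         442.61015822 187.88734244]
 [  0.           0.           1.        ]] -0.10310056929497544
[[-1.09886686e-03 -9.59902952e-01 -2.80330368e-01  7.20734925e+01]
 [ 9.99999343e-01 -9.63706430e-04 -6.19988086e-04 -1.35546636e+00]
 [ 3.24972216e-04 -2.80330865e-01  9.59903381e-01  3.11290020e+01]
 [ 0.00000000e+00  0.00000000e+00  0.00000000e+00  1.00000000e+00]]
```

View pics/a.png

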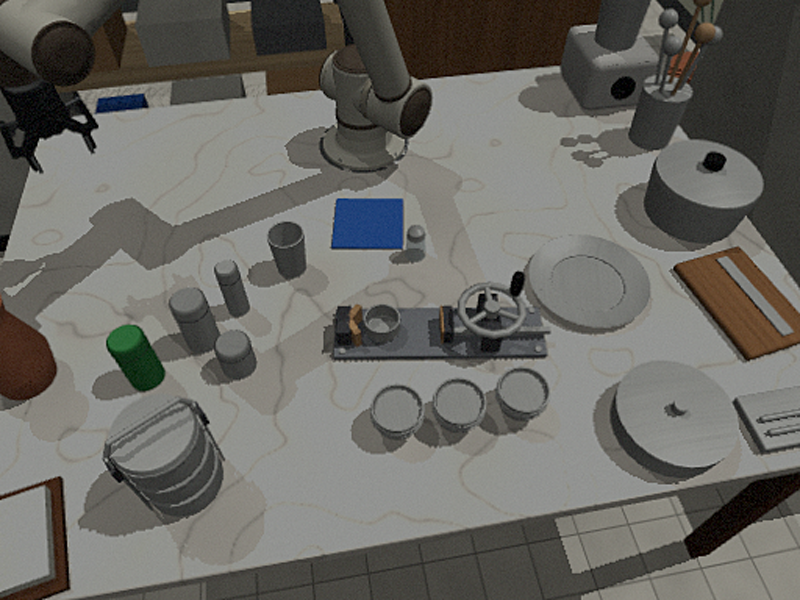

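View pics/b.png

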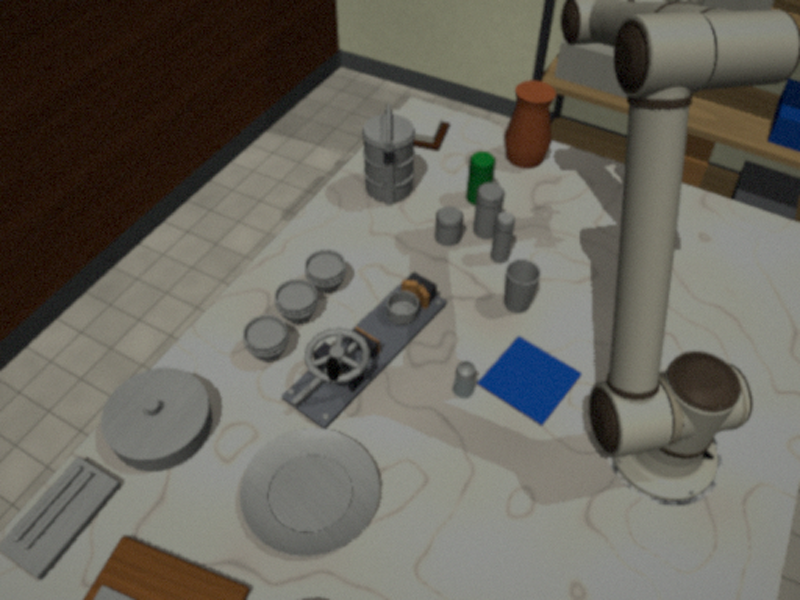

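Scene view at 800x600: clamp bed about (332–548, 310–357), V jaw on the left, katori at (382,322), wheel at (491,308), knob at (518,283), thali at (588,282). 
What could be taken for the tall dabba: grey wide canister (193,320), slim one (231,288), short one (235,354), green one (137,357). I choose (193,320). I'll check it in close crops.

```bash
python3 - <<'E'
from h import *
im=cv2.imread("pics/scene0.png")
f=lambda x0,x1,y0,y1,s:cv2.resize(im[y0:y1,x0:x1],None,fx=s,fy=s,interpolation=cv2.INTER_CUBIC)
cv2.imwrite("pics/c.png",f(205,365,160,240,5)); cv2.imwrite("pics/e.png",f(65,205,140,255,5))
E
```

```text
(no output)
```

View pics/c.png

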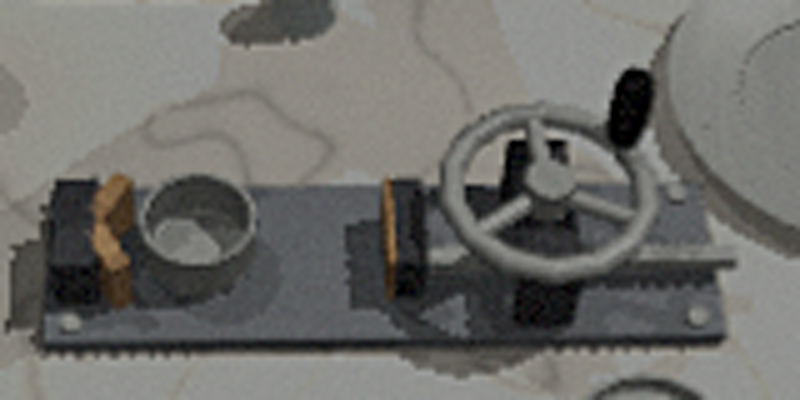

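View pics/e.png

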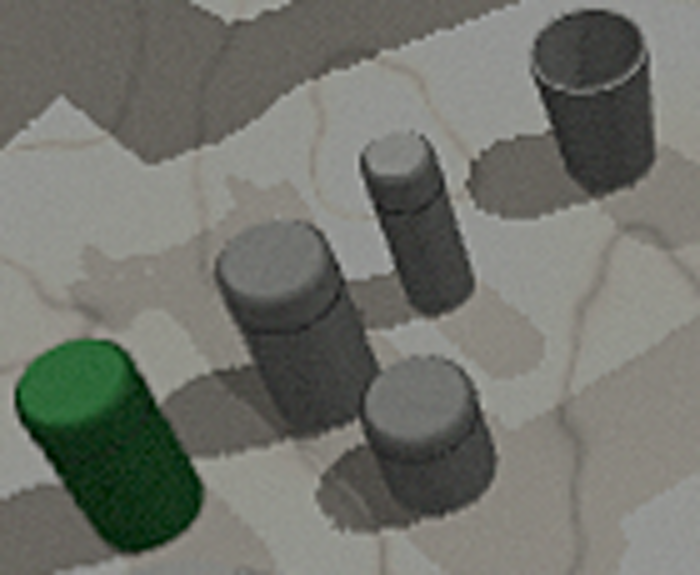

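Crops show the wide grey canister (278,268 in crop) clearly taller than the short one and wider than the slim one, and not green: that is the tall dabba. The clamp jaws have orange faces, katori rim centre at crop (198,219), hub (550,175), knob top (635,78).

```bash
python3 - <<'E'
from h import *
import pickle
s,D=pickle.load(open("d0.pkl","rb")); d=D["scene"];C=cfw(d)
c=lambda x,y:(205+x/5,160+y/5)
e=lambda x,y:(65+x/5,140+y/5)
a=lambda x,y:(x*.64,y*.64)
L=[("bedBL",c(42,345),14),("bedBR",c(722,335),14),("bedTL",c(52,183),14),("katori",c(198,219),52),("katoriL",c(140,219),52),("katoriR",c(256,219),52),("hub",c(550,173),90),("knobtop",c(635,78),135),("knobbot",c(627,143),87),
("tall",e(275,262),125),("tallL",e(217,262),125),("tallR",e(333,262),125),("slim",e(398,155),125),("short",e(418,400),75),("tumbler",e(590,52),100),("green",e(75,380),125),("thali_out",a(588,282),18),("thali_floor",a(582,281),4),("salt",a(416,231),76),("st0",a(398,408),66),("st1",a(459,403),66),("st2",a(522,392),66)]
P=px2w(d,C,[l[1] for l in L],[l[2] for l in L])
for l,p in zip(L,P): print(l[0],p.round(),"reach",np.hypot(*p[:2]).round())
# side view check
d2=D["side"];C2=cfw(d2)
L2=[("katori",a(404,303),52),("hub",a(337,353),90),("tall",a(490,190),125),("short",a(449,215),75),("slim",a(504,220),125),("thali",a(310,491),12),("tumbler",a(522,271),100)]
for l,p in zip(L2,px2w(d2,C2,[l[1] for l in L2],[l[2] for l in L2])): print("side",l[0],p.round())
E
```

```text
bedBL [ 616. -140.   14.] reach 632.0
bedBR [677. 239.  14.] reach 718.0
bedTL [ 503. -122.   14.] reach 517.0
katori [572. -43.  52.] reach 574.0
katoriL [566. -76.  52.] reach 571.0
katoriR [578. -11.  52.] reach 578.0
hub [603. 149.  90.] reach 621.0
knobtop [580. 198. 135.] reach 613.0
knobbot [587. 199.  87.] reach 620.0
tall [ 530. -372.  125.] reach 647.0
tallL [ 524. -403.  125.] reach 661.0
tallR [ 535. -341.  125.] reach 635.0
slim [ 465. -307.  125.] reach 557.0
short [ 597. -308.   75.] reach 671.0
tumbler [ 379. -198.  100.] reach 428.0
green [ 590. -471.  125.] reach 755.0
thali_out [530. 374.  18.] reach 649.0
thali_floor [515. 371.   4.] reach 635.0
salt [389.  54.  76.] reach 393.0
st0 [763. -48.  66.] reach 764.0
st1 [771.  50.  66.] reach 773.0
st2 [770. 157.  66.] reach 785.0
side katori [565. -43.  52.]
side hub [600. 153.  90.]
side tall [ 526. -372.  125.]
side short [ 591. -304.   75.]
side slim [ 460. -296.  125.]
side thali [520. 380.  12.]
side tumbler [ 376. -198.  100.]
```

Request:
apply_moves(fingers=[0, 0, 0, 0, 0, 0, 0, 0, 0, 0], dp=[[30, 52, -4], [30, 52, -4], [30, 52, -4], [30, 52, -4], [30, 52, -4], [30, 52, -4], [30, 52, -4], [30, 52, -4], [30, 52, -4], [30, 52, -4]], yaw=[55.5, 55.5, 55.5, 55.5, 55.5, 55.5, 55.5, 55.5, 55.5, 55.5])

```text
clock: 1.15
position: [517.0, -130.8, 370.7]
ee_rot: [-0.648, 0.761, 0.001, -0.001]
contact_force: [0.3, -1.3, 0.1]
gripper_width: 85.0
```

Request:
apply_moves(fingers=[0, 0, 0, 0], dp=[[5.2, 8.8, -4], [5.2, 8.8, -4], [5.2, 8.8, -4], [5.2, 8.8, -4]], yaw=[0, 0, 0, 0])

```text
clock: 1.55
position: [569.4, -41.4, 329.2]
ee_rot: [-0.649, 0.761, 0.001, -0.002]
contact_force: [-0.6, -0.3, 0.4]
gripper_width: 85.4
```

```bash
python3 - <<'E'
from h import *
import pickle
s=read_state();d=snap("wrist","pics/w1.png");C=cfw(d,s);pickle.dump((s,d),open("w1.pkl","wb"))
print(s["position"],s["ee_rot"])
print(w2px(d,C,[[569,-43,52],[564,-98,14],[603,149,90]]))
cv2.imwrite("pics/w1b.png",cv2.resize(d["color"],(800,600),interpolation=cv2.INTER_CUBIC))
E
```

```text
[569.38056944 -41.37456387 329.21084746] [-0.64925344  0.76056865  0.00136153 -0.00185519]
[[250.31408152 191.69303569]
 [246.1184416  121.93094048]
 [247.00060846 409.34520272]]
```

View pics/w1b.png

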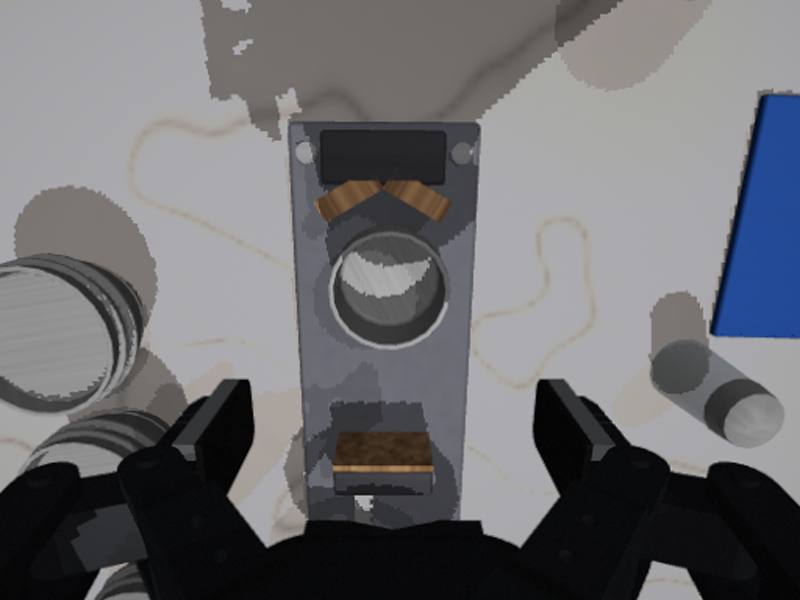

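Wrist view: katori rim centred (388,290) between the V (inner top corner about (384,190)) and the open sliding jaw (face bottom edge about y=432..470); bed edges at (289,122) and (480,122).

```bash
python3 - <<'E'
from h import *
import pickle
s,d=pickle.load(open("w1.pkl","rb"));C=cfw(d,s)
for n,p,z in [("kat",(388,290),52),("katL",(330,290),52),("katR",(448,290),52),("katT",(388,231),52),("katB",(388,348),52),("vtop",(384,190),54),("bl",(289,122),14),("br",(480,122),14),("l2",(308,518),14),("r2",(460,518),14),("jawtopL",(333,466),53),("jawtopR",(433,466),53)]:
    print(n,px2w(d,C,[(p[0]*.64,p[1]*.64)],z)[0].round(1))
E
```

```text
kat [569.8 -48.5  52. ]
katL [600.4 -53.4  52. ]
katR [538.1 -43.4  52. ]
katT [564.7 -79.6  52. ]
katB [575.1 -15.7  52. ]
vtop [ 563.4 -100.4   54. ]
bl [ 610.9 -143.7   14. ]
br [ 504.9 -126.8   14. ]
l2 [655.8 119.9  14. ]
r2 [547.8 137.5  14. ]
jawtopL [619.7  53.4  53. ]
jawtopR [560.7  63.   53. ]
```

Request:
apply_moves(fingers=[0, 0, 0, 0, 0, 1, 1, 1, 1, 1], dp=[[0, -0.6, -2], [0, -0.6, -6], [0, -0.6, -10], [0, -0.6, -13.7], [0, -0.6, -13.7], [0, -0.6, -13.7], [0, -0.6, -13.7], [0, -0.6, -13.7], [0, -0.6, -13.7], [0, -0.6, -13.7]], yaw=[0, 0, 0, 0, 0, 0, 0, 0, 0, 0])

```text
clock: 2.6
position: [569.9, -48.7, 196.0]
ee_rot: [-0.649, 0.761, -0.001, 0.0]
contact_force: [-0.3, -0.5, 7.0]
gripper_width: 64.3
```

Request:
apply_moves(fingers=[1, 1, 1, 1, 1, 1], dp=[[0, 0, 0], [0, 0, 2], [0, 0, 6], [0, 0, 10], [0, 0, 13], [0, 0, 13]], yaw=[0, 0, 0, 0, 0, 0])

```text
clock: 3.2
position: [571.0, -48.5, 331.8]
ee_rot: [-0.649, 0.76, -0.004, 0.005]
contact_force: [0.1, 0.2, -0.9]
gripper_width: 64.2
```

Request:
apply_moves(fingers=[1, 1, 1, 1, 1, 1, 1, 1, 1, 1], dp=[[0, 0, 3], [-1, 5, 3], [-2, 10, 3], [-3, 15, 3], [-3, 20, 3], [-4, 25, 3], [-5, 30, 3], [-5, 34, 3], [-5, 38, 3], [-5, 42.3, 3]], yaw=[0, 0, 0, 0, 0, 0, 0, 0, 0, 0])

```text
clock: 4.2
position: [520.2, 376.0, 361.2]
ee_rot: [-0.65, 0.76, -0.004, 0.005]
contact_force: [0.1, -0.5, -0.3]
gripper_width: 64.4
```

```bash
python3 - <<'E'
from h import *
import pickle
s=read_state();d=snap("wrist","pics/w2.png");C=cfw(d,s);pickle.dump((s,d),open("w2.pkl","wb"))
print(s["position"],s["ee_rot"])
cv2.imwrite("pics/w2b.png",cv2.resize(d["color"],(800,600),interpolation=cv2.INTER_CUBIC))
E
```

```text
[520.18232591 375.95299691 361.18694552] [-0.64950023  0.76033822 -0.00374823  0.00460351]
```

View pics/w2b.png

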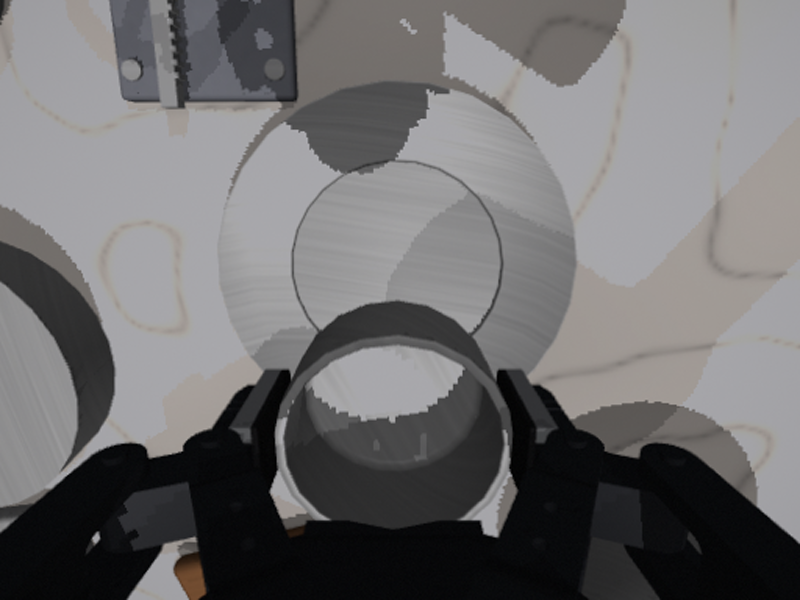

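Wrist view: katori held level; thali floor circle x 292–502, top y=160 (centre about (397,264)), outer plate x 218–576.

```bash
python3 - <<'E'
from h import *
import pickle
s,d=pickle.load(open("w2.pkl","rb"));C=cfw(d,s)
for n,p,z in [("c",(397,264),4),("L",(292,264),4),("R",(502,264),4),("T",(397,160),4),("oL",(218,255),19),("oR",(576,255),19)]:
    print(n,px2w(d,C,[(p[0]*.64,p[1]*.64)],z)[0].round(1))
E
```

```text
c [521.2 372.6   4. ]
L [593.7 361.2   4. ]
R [449.  383.8   4. ]
T [510.4 303.7   4. ]
oL [637.5 344.8  19. ]
oR [402.9 381.6  19. ]
```

Request:
apply_moves(fingers=[1, 1, 1, 1, 1, 1, 1, 1], dp=[[0, 0, -3], [0, 0, -7], [0, 0, -11], [0, 0, -14], [0, 0, -15.5], [0, 0, -16.5], [0, 0, -16.8], [0, 0, -16.8]], yaw=[0, 0, 0, 0, 0, 0, 0, 0])

```text
clock: 5.05
position: [520.7, 382.0, 193.5]
ee_rot: [-0.651, 0.759, -0.003, 0.008]
contact_force: [0.3, -0.3, -1.1]
gripper_width: 64.2
```

Request:
apply_moves(fingers=[1, 1, 1, 1], dp=[[0, -0.4, -0.3], [0, -0.5, -0.5], [0, -0.5, -0.6], [0, -0.5, -0.6]], yaw=[0, 0, 0, 0])

```text
clock: 5.45
position: [520.7, 376.9, 187.8]
ee_rot: [-0.651, 0.759, -0.003, 0.008]
contact_force: [0.4, -0.7, -0.2]
gripper_width: 64.4
```

Request:
apply_moves(fingers=[1, 1, 1, 1, 1], dp=[[0, 0, -0.2], [0, 0, -0.3], [0, 0, -0.4], [0, 0, -0.4], [0, 0, -0.4]], yaw=[0, 0, 0, 0, 0])

```text
clock: 5.95
position: [520.8, 377.2, 186.3]
ee_rot: [-0.652, 0.759, -0.004, 0.009]
contact_force: [-3.1, -1.3, 11.7]
gripper_width: 64.4
```

Contact at tcp z≈186, so release and back up.

Request:
apply_moves(fingers=[0, 0, 0, 0, 0, 0, 0, 0, 0, 0], dp=[[0, 0, 0.1], [0, 0, 0.1], [0, 0, 0.1], [0, 0, 0.1], [0, 0, 0.1], [0, 0, 0.1], [0, 0, 3], [0, 0, 8], [0, 0, 13], [0, 0, 19]], yaw=[0, 0, 0, 0, 0, 0, 0, 0, 0, 0])

```text
clock: 6.95
position: [520.6, 377.0, 368.1]
ee_rot: [-0.652, 0.758, -0.004, 0.008]
contact_force: [0.9, 0.5, -0.8]
gripper_width: 85.0
```

Request:
apply_moves(fingers=[0, 0, 0, 0, 0, 0, 0, 0, 0, 0], dp=[[0, -75, 2], [0, -75, 2], [0, -75, 2], [0, -75, 2], [0, -75, 2], [0, -75, 2], [0, -75, 2], [0, -75, 2], [0, -75, 2], [0, -75, 2]], yaw=[0, 0, 0, 0, 0, 0, 0, 0, 0, 0])

```text
clock: 7.95
position: [520.2, -124.5, 381.1]
ee_rot: [-0.652, 0.758, -0.004, 0.009]
contact_force: [2.2, 0.1, 0.6]
gripper_width: 85.5
```

Request:
apply_moves(fingers=[0, 0, 0, 0, 0, 0, 0], dp=[[0.9, -24.8, 2], [0.9, -24.8, 2], [0.9, -24.8, 2], [0.9, -24.8, 2], [0.9, -24.8, 2], [0.9, -24.8, 2], [0.9, -24.8, 2]], yaw=[0, 0, 0, 0, 0, 0, 0])

```text
clock: 8.65
position: [528.7, -373.9, 400.2]
ee_rot: [-0.651, 0.759, -0.003, 0.008]
contact_force: [0.5, 1.2, 0.1]
gripper_width: 85.7
```

```bash
python3 - <<'E'
from h import *
import pickle
s=read_state();d=snap("wrist","pics/w3.png");C=cfw(d,s);e=snap("scene","pics/s3.png");pickle.dump((s,d,e),open("w3.pkl","wb"))
print(s["position"],s["ee_rot"],s["joints"])
a=cv2.resize(d["color"],(512,384)); b=cv2.resize(e["color"][140:240,190:430],(576,240),interpolation=cv2.INTER_CUBIC)
o=np.zeros((600,576,3),np.uint8);o[:360,:512]=a[:360];o[360:]=b;cv2.imwrite("pics/w3b.png",o)
E
```

```text
[ 528.7284434  -373.85118867  400.18251044] [-0.65070768  0.75927539 -0.0031987   0.00837629] [-0.36844689  0.42392773  0.06250626 -0.01259398 -1.19582763  0.21928469]
```

View pics/w3b.png

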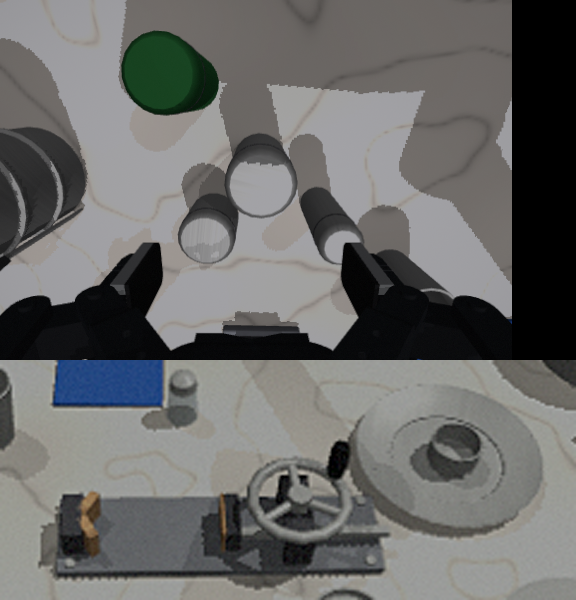

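Wrist (native pixels): tall dabba top circle centred (261,180), short at (207,240), slim (341,246), green well apart. Scene crop: katori stands upright on the thali's floor.

```bash
python3 - <<'E'
from h import *
import pickle
s,d,e=pickle.load(open("w3.pkl","rb"));C=cfw(d,s)
for n,p,z in [("c",(261,180),124),("L",(226,180),120),("R",(297,180),120),("B",(261,217),120),("short",(207,240),75),("slim",(342,246),125),("green",(162,72),125)]:
    print(n,px2w(d,C,[p],z)[0].round(1))
E
```

```text
c [ 523.9 -382.6  124. ]
L [ 553.1 -386.   120. ]
R [ 494.2 -377.1  120. ]
B [ 528.9 -348.7  120. ]
short [ 591.1 -313.8   75. ]
slim [ 462.3 -313.1  125. ]
green [ 585.3 -477.1  125. ]
```

Request:
apply_moves(fingers=[0, 0, 0, 0, 0, 0, 1, 1, 1, 1], dp=[[-0.2, -0.2, -3], [-0.2, -0.2, -7], [-0.2, -0.2, -11], [-0.2, -0.2, -14], [-0.2, -0.2, -16], [-0.2, -0.2, -16], [-0.2, -0.2, -16], [-0.2, -0.2, -16], [-0.2, -0.2, -16], [-0.2, -0.2, -16]], yaw=[0, 0, 0, 0, 0, 0, 0, 0, 0, 0])

```text
clock: 9.75
position: [527.3, -373.9, 243.1]
ee_rot: [-0.652, 0.758, -0.005, 0.009]
contact_force: [-2.6, 1.6, 5.8]
gripper_width: 61.7
```

Request:
apply_moves(fingers=[1, 1, 1, 1, 1, 1], dp=[[0, 0, 0], [0, 0, 2], [0, 0, 6], [0, 0, 10], [0, 0, 14], [0, 0, 14]], yaw=[0, 0, 0, 0, 0, 0])

```text
clock: 10.35
position: [528.3, -374.7, 390.7]
ee_rot: [-0.652, 0.758, -0.012, 0.012]
contact_force: [0.9, 1.1, -1.2]
gripper_width: 61.6
```

```bash
python3 - <<'E'
from h import *
import pickle
s=read_state();d=snap("wrist","pics/w4.png");e=snap("scene","pics/s4.png");pickle.dump((s,d,e),open("w4.pkl","wb"))
print(s["position"],s["ee_rot"],s["contact_force"])
o=np.zeros((600,800,3),np.uint8);o[:384,:512]=d["color"];q=cv2.resize(e["color"][70:270,50:210],(288,360));o[:360,512:]=q;cv2.imwrite("pics/w4b.png",o)
E
```

```text
[ 528.26569883 -374.6535603   390.69154364] [-0.65236366  0.7577278  -0.01174553  0.01150125] [ 0.9233541   1.07855536 -1.16507354]
```

View pics/w4b.png

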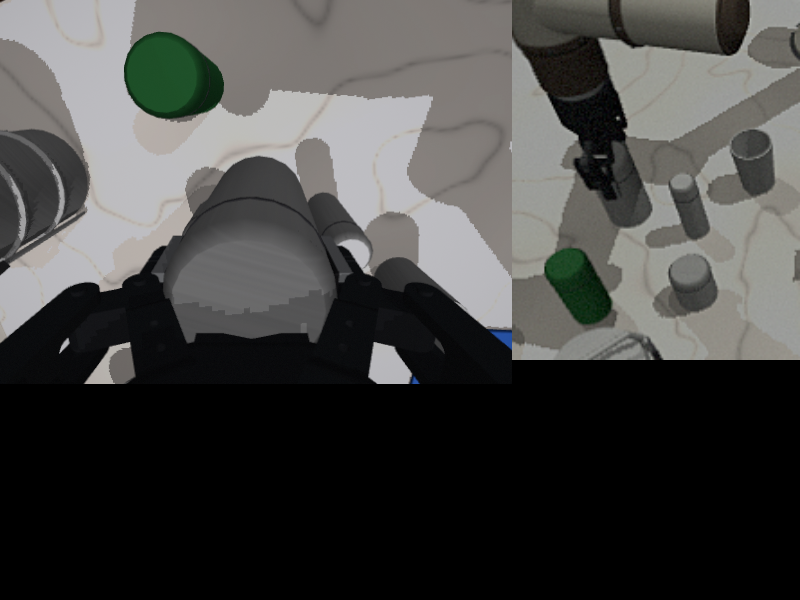

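Dabba is gripped and lifted, neighbours stand where they were. On to the clamp.

Request:
apply_moves(fingers=[1, 1, 1, 1, 1, 1, 1, 1, 1, 1], dp=[[0.5, 4, 0], [1, 8, 0], [1.5, 12, 0], [2, 16, 0], [2.5, 20, 0], [3, 24, 0], [3.4, 28, 0], [3.8, 31, 0], [3.8, 32.1, 0], [3.8, 32.1, 0]], yaw=[0, 0, 0, 0, 0, 0, 0, 0, 0, 0])

```text
clock: 11.45
position: [564.9, -51.4, 382.1]
ee_rot: [-0.653, 0.758, -0.004, 0.009]
contact_force: [-0.4, -0.6, -3.4]
gripper_width: 62.0
```

```bash
python3 - <<'E'
from h import *
from scipy.spatial.transform import Rotation as R
s=read_state();r=R.from_quat(s["ee_rot"]).as_matrix();print(s["position"],s["contact_force"],r[:,2],s["position"]+155*r[:,2])
E
```

```text
[564.85626303 -51.40566961 382.07211205] [-0.37914881 -0.5636484  -3.41012398] [ 0.01893871  0.00473877 -0.99980942] [567.79176342 -50.67116047 227.1016525 ]
```

Request:
apply_moves(fingers=[1, 1, 1, 1, 1, 1, 1], dp=[[0.3, -0.3, -3], [0.3, -0.3, -6], [0.3, -0.3, -9], [0.3, -0.3, -11], [0.3, -0.3, -11.7], [0.3, -0.3, -11.7], [0.3, -0.3, -11.7]], yaw=[0, 0, 0, 0, 0, 0, 0])

```text
clock: 12.15
position: [568.2, -55.0, 265.8]
ee_rot: [-0.653, 0.758, -0.005, 0.009]
contact_force: [0.1, -0.0, -1.9]
gripper_width: 61.6
```

Request:
apply_moves(fingers=[1, 1, 1, 1, 1, 1], dp=[[0, 0, -0.3], [0, 0, -0.5], [0, 0, -0.7], [0, 0, -0.8], [0, 0, -0.9], [0, 0, -0.9]], yaw=[0, 0, 0, 0, 0, 0])

```text
clock: 12.75
position: [568.2, -54.9, 257.2]
ee_rot: [-0.653, 0.758, -0.005, 0.009]
contact_force: [-1.5, 0.1, 1.3]
gripper_width: 61.6
```

Request:
apply_moves(fingers=[1, 1, 0, 0, 0, 0, 0, 0, 0, 0], dp=[[0, 0, -0.1], [0, 0, -0.1], [0, 0, -0.1], [0, 0, -0.1], [0, 0, -0.1], [0, 0, -0.1], [0, 0, -0.1], [0, 0, 3], [0, 0, 8], [0, 0, 13]], yaw=[0, 0, 0, 0, 0, 0, 0, 0, 0, 0])

```text
clock: 13.75
position: [568.0, -55.0, 388.1]
ee_rot: [-0.653, 0.758, -0.004, 0.008]
contact_force: [1.9, 0.2, -0.4]
gripper_width: 85.3
```

```bash
python3 - <<'E'
from h import *
import pickle
s=read_state();d=snap("wrist","pics/w5.png");e=snap("scene","pics/s5.png");f=snap("side","pics/t5.png");pickle.dump((s,d,e,f),open("w5.pkl","wb"))
print(s["position"],s["ee_rot"],s["contact_force"])
o=np.zeros((600,800,3),np.uint8);o[:300,:400]=cv2.resize(d["color"],(400,300))
o[300:600]=cv2.resize(e["color"][150:240,205:445],(800,300),interpolation=cv2.INTER_CUBIC);o[:300,400:]=cv2.resize(f["color"][165:285,140:300],(400,300),interpolation=cv2.INTER_CUBIC);cv2.imwrite("pics/w5b.png",o)
E
```

```text
[568.03961121 -54.98930923 388.07592323] [-0.65268989  0.75756914 -0.00445323  0.00806626] [ 1.87176428  0.22003564 -0.42777563]
```

View pics/w5b.png

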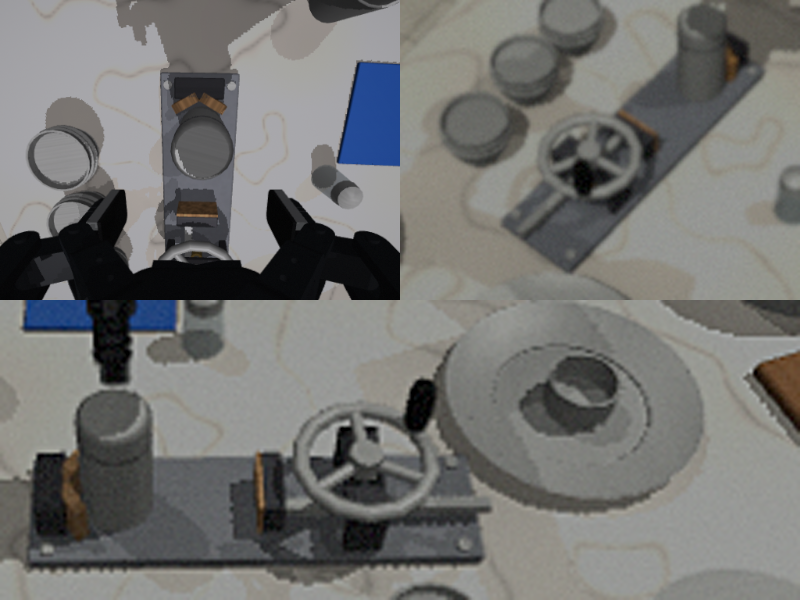

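Dabba stands upright near the V, clear of the sliding jaw; katori upright on the thali floor; knob (scene native ≈(332,176)). Next to the knob.

Request:
apply_moves(fingers=[0, 0, 0, 0, 0, 0, 0], dp=[[1.5, 24.5, 0], [1.5, 24.5, 0], [1.5, 24.5, 0], [1.5, 24.5, 0], [1.5, 24.5, 0], [1.5, 24.5, 0], [1.5, 24.5, 0]], yaw=[0, 0, 0, 0, 0, 0, 0])

```text
clock: 14.6
position: [583.5, 191.2, 389.8]
ee_rot: [-0.653, 0.757, -0.007, 0.012]
contact_force: [-0.1, -0.5, 0.0]
gripper_width: 85.2
```

```bash
python3 - <<'E'
from h import *
import pickle
s=read_state();d=snap("wrist","pics/w6.png");pickle.dump((s,d),open("w6.pkl","wb"))
print(s["position"],s["ee_rot"],s["joints"])
cv2.imwrite("pics/w6b.png",cv2.resize(d["color"],(800,600),interpolation=cv2.INTER_CUBIC))
E
```

```text
[583.48059942 191.17544045 389.75132426] [-0.65346063  0.75683876 -0.00721166  0.01150167] [ 0.58226804  0.37088147 -0.05671979  0.01258509 -1.11854587 -0.73397094]
```

View pics/w6b.png

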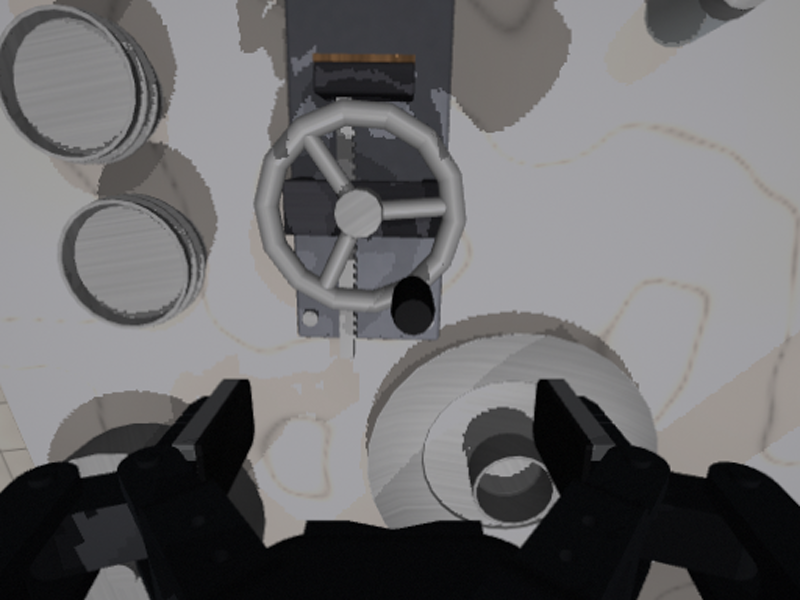

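Hub top at (358,213); knob top at (412,315); wheel rim x 256–466.

```bash
python3 - <<'E'
from h import *
import pickle
s,d=pickle.load(open("w6.pkl","rb"));C=cfw(d,s)
for n,p,z in [("hub",(358,213),90),("knobtop",(412,315),135),("jawL",(315,58),53),("jawR",(415,58),53),("rimL",(256,205),80),("rimR",(466,205),80)]:
    print(n,px2w(d,C,[(p[0]*.64,p[1]*.64)],z)[0].round(1))
s,d,e,f=pickle.load(open("w5.pkl","rb"));C=cfw(f)
print("side knob",px2w(f,C,[(140+185*.4,165+182*.4)],111))
E
```

```text
hub [604.3 145.   90. ]
knobtop [581.1 193.6 135. ]
jawL [618.5  56.   53. ]
jawR [560.7  64.9  53. ]
rimL [663.5 132.7  80. ]
rimR [543.3 150.4  80. ]
side knob [[573.45336772 202.48574524 111.        ]]
```

Request:
apply_moves(fingers=[0, 0, 0, 0, 0, 1, 1, 1, 1, 1], dp=[[-0.7, 0.4, -3], [-0.7, 0.4, -6], [-0.7, 0.4, -9], [-0.7, 0.4, -11.8], [-0.7, 0.4, -11.8], [-0.7, 0.4, -11.8], [-0.7, 0.4, -11.8], [-0.7, 0.4, -11.8], [-0.7, 0.4, -11.8], [-0.7, 0.4, -11.8]], yaw=[0, 0, 0, 0, 0, 0, 0, 0, 0, 0])

```text
clock: 15.65
position: [576.7, 194.3, 273.6]
ee_rot: [-0.653, 0.757, -0.007, 0.013]
contact_force: [-0.5, 0.4, 3.6]
gripper_width: 21.2
```

Request:
apply_moves(fingers=[1, 1, 1, 1], dp=[[0, 0, 0], [0, 0, 0], [0, 0, 0], [0, 0, 0]], yaw=[0, 0, 0, 0])

```text
clock: 16.05
position: [576.7, 194.4, 273.7]
ee_rot: [-0.653, 0.757, -0.007, 0.013]
contact_force: [0.2, -0.3, 1.1]
gripper_width: 21.1
```

```bash
python3 - <<'E'
from h import *
from scipy.spatial.transform import Rotation as R
s=read_state();r=R.from_quat(s["ee_rot"]).as_matrix();print(s["position"],s["contact_force"],s["gripper_width"],r[:,2],s["position"]+155*r[:,2])
E
```

```text
[576.67768969 194.35305646 273.67342308] [ 0.24629722 -0.3092645   1.09456753] 21.137815431200693 [ 0.02883836  0.00513941 -0.99957088] [581.14763587 195.14966577 118.73993737]
```

```bash
cat > t.py <<'E'
import sys
from h import *
from scipy.spatial.transform import Rotation as R
def tab(step,n,hub=(604,146),Rr=55,hold=0):
    s=read_state();r=R.from_quat(s["ee_rot"]).as_matrix();g=(s["position"]+155*r[:,2])[:2]
    v=g-hub;phi=np.arctan2(v[1],v[0]);print("rad",np.hypot(*v).round(1),"phi",np.degrees(phi).round(1),"tilt",r[:2,2].round(3),"grasp",g.round(1),"z",s["position"][2],"F",s["contact_force"].round(1),"hub if R",(g-Rr*v/np.hypot(*v)).round(1))
    a=phi-np.radians(step)*np.arange(1,n+1)
    P=np.c_[hub[0]+Rr*np.cos(a),hub[1]+Rr*np.sin(a)]-g
    print([[round(float(x)/10,1),round(float(y)/10,1),0] for x,y in P])
E
python3 -c "
from t import *
tab(12,10)"
```

```text
rad 54.2 phi 114.9 tilt [0.029 0.005] grasp [581.1 195.1] z 273.6734230767912 F [ 0.2 -0.3  1.1] hub if R [604.3 145.3]
[[1.1, 0.4, 0], [2.2, 0.6, 0], [3.3, 0.5, 0], [4.4, 0.1, 0], [5.4, -0.4, 0], [6.3, -1.2, 0], [7.0, -2.1, 0], [7.5, -3.1, 0], [7.7, -4.3, 0], [7.8, -5.4, 0]]
```

Request:
apply_moves(fingers=[1, 1, 1, 1, 1, 1, 1, 1, 1, 1], dp=[[1.1, 0.4, 0], [2.2, 0.6, 0], [3.3, 0.5, 0], [4.4, 0.1, 0], [5.4, -0.4, 0], [6.3, -1.2, 0], [7.0, -2.1, 0], [7.5, -3.1, 0], [7.7, -4.3, 0], [7.8, -5.4, 0]], yaw=[0, 0, 0, 0, 0, 0, 0, 0, 0, 0])

```text
clock: 17.05
position: [654.8, 139.5, 273.7]
ee_rot: [-0.653, 0.757, -0.007, 0.013]
contact_force: [-4.3, 3.0, 3.9]
gripper_width: 21.2
```

```bash
python3 -c "
from t import *
print(read_state()['gripper_width']);tab(15,10)"
```

```text
21.225836909643938
rad 55.7 phi -5.7 tilt [0.029 0.006] grasp [659.4 140.4] z 273.691414992922 F [-4.3  3.   3.9] hub if R [604.7 145.9]
[[-0.4, -1.4, 0], [-1.1, -2.7, 0], [-2.1, -3.7, 0], [-3.3, -4.5, 0], [-4.7, -4.9, 0], [-6.1, -4.9, 0], [-7.5, -4.6, 0], [-8.8, -3.9, 0], [-9.8, -2.9, 0], [-10.6, -1.7, 0]]
```

Request:
apply_moves(fingers=[1, 1, 1, 1, 1, 1, 1, 1, 1, 1], dp=[[-0.4, -1.4, 0], [-1.1, -2.7, 0], [-2.1, -3.7, 0], [-3.3, -4.5, 0], [-4.7, -4.9, 0], [-6.1, -4.9, 0], [-7.5, -4.6, 0], [-8.8, -3.9, 0], [-9.8, -2.9, 0], [-10.6, -1.7, 0]], yaw=[0, 0, 0, 0, 0, 0, 0, 0, 0, 0])

```text
clock: 18.05
position: [548.7, 123.0, 273.7]
ee_rot: [-0.653, 0.757, -0.008, 0.014]
contact_force: [8.2, 0.7, -6.8]
gripper_width: 21.4
```

```bash
python3 -c "
from t import *
print(read_state()['gripper_width']);tab(15,10,hub=(604.3,146))"
```

```text
21.43763842720591
rad 55.3 phi -156.6 tilt [0.032 0.006] grasp [553.6 124. ] z 273.7408170762834 F [ 8.2  0.7 -6.8] hub if R [604.1 145.9]
[[-0.4, 1.4, 0], [-0.4, 2.8, 0], [-0.0, 4.2, 0], [0.7, 5.5, 0], [1.7, 6.5, 0], [2.9, 7.2, 0], [4.3, 7.6, 0], [5.7, 7.7, 0], [7.1, 7.3, 0], [8.3, 6.6, 0]]
```

Turned 271.5° so far.

Request:
apply_moves(fingers=[1, 1, 1, 1, 1, 1, 1, 1, 1, 1], dp=[[-0.4, 1.4, 0], [-0.4, 2.8, 0], [0, 4.2, 0], [0.7, 5.5, 0], [1.7, 6.5, 0], [2.9, 7.2, 0], [4.3, 7.6, 0], [5.7, 7.7, 0], [7.1, 7.3, 0], [8.3, 6.6, 0]], yaw=[0, 0, 0, 0, 0, 0, 0, 0, 0, 0])

```text
clock: 19.05
position: [631.3, 189.7, 273.7]
ee_rot: [-0.653, 0.757, -0.007, 0.013]
contact_force: [-2.8, 1.8, 3.0]
gripper_width: 21.1
```

```bash
python3 -c "
from t import *
print(read_state()['gripper_width']);tab(15,10,hub=(604.3,146))"
```

```text
21.064129880764053
rad 54.6 phi 54.7 tilt [0.029 0.006] grasp [635.8 190.6] z 273.7071151448581 F [-2.8  1.8  3. ] hub if R [604.1 145.7]
[[1.1, -0.9, 0], [1.8, -2.2, 0], [2.3, -3.5, 0], [2.3, -5.0, 0], [2.0, -6.4, 0], [1.3, -7.6, 0], [0.4, -8.7, 0], [-0.9, -9.5, 0], [-2.2, -9.9, 0], [-3.7, -9.9, 0]]
```

Request:
apply_moves(fingers=[1, 1, 1, 1, 1, 1, 1, 1, 1, 1], dp=[[1.1, -0.9, 0], [1.8, -2.2, 0], [2.3, -3.5, 0], [2.3, -5.0, 0], [2.0, -6.4, 0], [1.3, -7.6, 0], [0.4, -8.7, 0], [-0.9, -9.5, 0], [-2.2, -9.9, 0], [-3.7, -9.9, 0]], yaw=[0, 0, 0, 0, 0, 0, 0, 0, 0, 0])

```text
clock: 20.05
position: [593.4, 89.7, 273.7]
ee_rot: [-0.653, 0.757, -0.008, 0.014]
contact_force: [1.9, 3.7, -1.2]
gripper_width: 21.0
```

```bash
python3 -c "
from t import *
import pickle
print(read_state()['gripper_width']);tab(6,10,hub=(604.3,146))
e=snap('scene','pics/s7.png');f=snap('side','pics/t7.png')
o=np.zeros((600,800,3),np.uint8);o[:300]=cv2.resize(e['color'][150:240,205:445],(800,300),interpolation=cv2.INTER_CUBIC);o[300:,:400]=cv2.resize(f['color'][165:285,200:360],(400,300),interpolation=cv2.INTER_CUBIC);cv2.imwrite('pics/s7b.png',o)"
```

```text
20.97505573090055
rad 55.8 phi -96.3 tilt [0.031 0.006] grasp [598.2  90.6] z 273.71654377536345 F [ 1.9  3.7 -1.2] hub if R [604.2 145.2]
[[-0.6, 0.2, 0], [-1.1, 0.3, 0], [-1.7, 0.5, 0], [-2.2, 0.8, 0], [-2.6, 1.1, 0], [-3.1, 1.5, 0], [-3.5, 1.9, 0], [-3.9, 2.3, 0], [-4.2, 2.8, 0], [-4.4, 3.3, 0]]
```

View pics/s7b.png

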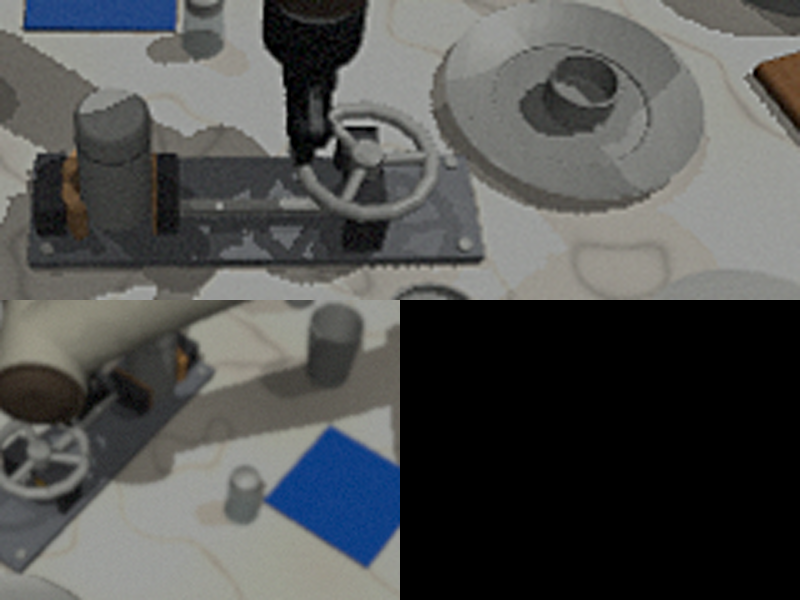

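The jaw (scene crop x≈153) is now at or nearly at the dabba, which stands upright. Winding on more gently and watching the force.

Request:
apply_moves(fingers=[1, 1, 1, 1, 1, 1], dp=[[-0.6, 0.2, 0], [-1.1, 0.3, 0], [-1.7, 0.5, 0], [-2.2, 0.8, 0], [-2.6, 1.1, 0], [-3.1, 1.5, 0]], yaw=[0, 0, 0, 0, 0, 0])

```text
clock: 20.75
position: [566.6, 101.0, 273.9]
ee_rot: [-0.654, 0.756, -0.014, 0.015]
contact_force: [36.6, -36.7, -19.9]
gripper_width: 20.3
```

```bash
python3 -c "
from t import *
print(read_state()['gripper_width']);tab(6,10,hub=(604.3,146))"
```

```text
20.283669374174572
rad 54.9 phi -124.8 tilt [ 0.042 -0.001] grasp [573.  100.9] z 273.8848845629566 F [ 36.6 -36.7 -19.9] hub if R [604.3 146.1]
[[-0.5, 0.3, 0], [-0.9, 0.7, 0], [-1.2, 1.2, 0], [-1.6, 1.7, 0], [-1.8, 2.2, 0], [-2.1, 2.7, 0], [-2.2, 3.3, 0], [-2.3, 3.8, 0], [-2.4, 4.4, 0], [-2.4, 5.0, 0]]
```

Resistance of about 52 N tangential at 599.6° total: clamped. Relax, open and lift off.

Request:
apply_moves(fingers=[1, 1, 0, 0, 0, 0, 0, 0, 0, 0], dp=[[0, 0, 0], [0, 0, 0], [0, 0, 0], [0, 0, 0], [0, 0, 0], [0, 0, 0], [0, 0, 1], [0, 0, 5], [0, 0, 10], [0, 0, 14]], yaw=[0, 0, 0, 0, 0, 0, 0, 0, 0, 0])

```text
clock: 21.75
position: [566.3, 101.1, 417.7]
ee_rot: [-0.654, 0.756, -0.015, 0.017]
contact_force: [1.3, 0.7, 0.9]
gripper_width: 85.0
```

Request:
apply_moves(fingers=[0, 0, 0, 0, 0, 0], dp=[[-5, 4, 2], [-9, 8, 2], [-12, 12, 2], [-14, 16, 2], [-14, 20, 2], [-14, 20, 2]], yaw=[0, 0, 0, 0, 0, 0])

```text
clock: 22.35
position: [424.6, 304.9, 438.9]
ee_rot: [-0.657, 0.754, -0.014, 0.018]
contact_force: [0.1, -0.5, -0.2]
gripper_width: 85.9
```

```bash
python3 -c "
from t import *
s=read_state();print(s['position'],s['contact_force'])
e=snap('scene','pics/s8.png');f=snap('side','pics/t8.png')
o=np.zeros((600,800,3),np.uint8);o[:350]=cv2.resize(e['color'][130:270,75:395],(800,350),interpolation=cv2.INTER_CUBIC);o[350:,:400]=cv2.resize(e['color'][155:230,205:325],(400,250),interpolation=cv2.INTER_CUBIC);o[350:,400:]=cv2.resize(f['color'][160:260,180:340],(400,250),interpolation=cv2.INTER_CUBIC);cv2.imwrite('pics/s8b.png',o)"
```

```text
[424.55927642 304.85880975 438.93770082] [ 0.12466924 -0.47170501 -0.2073405 ]
```

View pics/s8b.png

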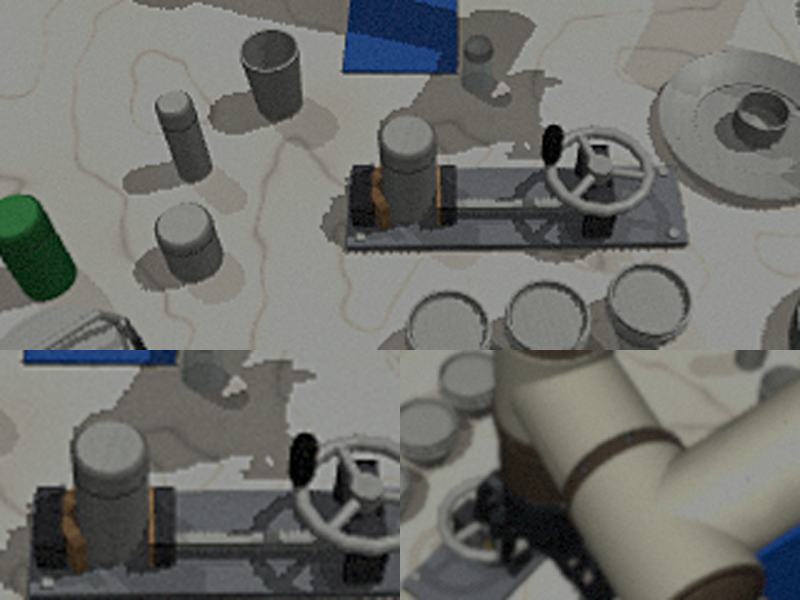

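Dabba upright between V and jaw with no visible gap; bystanders unmoved; katori on the thali. One numeric check of wheel angle (spring-back) before handing in.

```bash
python3 -c "
from h import *
import pickle
s,D=pickle.load(open('d0.pkl','rb'));d=D['scene'];C=cfw(d)
print(px2w(d,C,[(75+553/2.5,130+129/2.5),(205+97/3.333,155+87/3.333),(205+110/3.333,155+105/3.333)],[135,139,139]).round(1))
print('start knob ref scene [580,198], wrist [581,194]; held end [573,101]')
"
```

```text
[[583.6  96.8 135. ]
 [556.  -67.5 139. ]
 [576.1 -60.  139. ]]
start knob ref scene [580,198], wrist [581,194]; held end [573,101]
```

Scene suggests the knob rests at about −111°, not −125°: it slipped in the grip or sprang back. I'll locate it with the wrist camera numerically and test the clamping again.

Request:
apply_moves(fingers=[0, 0, 0, 0, 0, 0, 0], dp=[[5, -7, 0], [10, -14, -2], [14.7, -21, -4], [14.7, -21, -4], [14.7, -21, -4], [14.7, -21, -4], [14.7, -21, -4]], yaw=[0, 0, 0, 0, 0, 0, 0])

```text
clock: 23.15
position: [572.8, 89.5, 397.7]
ee_rot: [-0.654, 0.756, -0.014, 0.016]
contact_force: [-0.3, -0.0, 0.4]
gripper_width: 85.6
```

```bash
python3 - <<'E'
from h import *
from scipy.spatial.transform import Rotation as R
import pickle
s=read_state();d=snap("wrist","pics/w9.png");C=cfw(d,s);pickle.dump((s,d),open("w9.pkl","wb"))
r=R.from_quat(s["ee_rot"]).as_matrix();print(s["position"],(s["position"]+155*r[:,2]).round(1))
# knob blob, same method on w6 for reference
for f in("w6.pkl","w9.pkl"):
    s,d=pickle.load(open(f,"rb"));C=cfw(d,s);g=d["color"].max(2)
    m=(g<28).astype(np.uint8);n,l,st,ce=cv2.connectedComponentsWithStats(m)
    for i in range(1,n):
        if 80<st[i,4]<4000: print(f,st[i],ce[i].round(1),px2w(d,C,[ce[i]],120)[0].round(1))
    print(w2px(d,C,[[573,101,135],[584,93,135],[581,194,135]]).round())
E
```

```text
[572.79612978  89.48204738 397.69843355] [579.5  89.3 242.8]
w6.pkl [202  58  63   7 284] [234.8  61.2] [587.8  89.3 120. ]
w6.pkl [250 177  28  30 470] [262.9 189.1] [580.8 187.9 120. ]
[[257.  73.]
 [239.  63.]
 [264. 202.]]
w9.pkl [218  73  58   4 128] [250.5  74.3] [571.9  -3.9 120. ]
w9.pkl [226 178  39  38 591] [250.4 193.9] [585.9  89.9 120. ]
[[267. 210.]
 [252. 203.]
 [272. 309.]]
```

Request:
apply_moves(fingers=[0, 0, 0, 0, 0, 0, 1, 1, 1, 1], dp=[[0.4, 0.7, -3], [0.4, 0.7, -6], [0.4, 0.7, -9], [0.4, 0.7, -12], [0.4, 0.7, -12.4], [0.4, 0.7, -12.4], [0.4, 0.7, -12.4], [0.4, 0.7, -12.4], [0.4, 0.7, -12.4], [0.4, 0.7, -12.4]], yaw=[0, 0, 0, 0, 0, 0, 0, 0, 0, 0])

```text
clock: 24.2
position: [576.4, 97.8, 275.2]
ee_rot: [-0.655, 0.756, -0.015, 0.017]
contact_force: [0.8, 0.1, 0.1]
gripper_width: 28.2
```

Request:
apply_moves(fingers=[1, 1, 1], dp=[[0, 0, 0], [0, 0, 0], [0, 0, 0]], yaw=[0, 0, 0])

```text
clock: 24.5
position: [577.1, 97.8, 275.8]
ee_rot: [-0.655, 0.756, -0.015, 0.018]
contact_force: [3.3, -1.4, 1.6]
gripper_width: 21.1
```

```bash
python3 -c "
from t import *
print(read_state()['gripper_width']);tab(3,6,hub=(604.3,146))"
```

```text
21.13956946360498
rad 52.0 phi -112.5 tilt [0.048 0.001] grasp [584.4  97.9] z 275.81864738725926 F [ 3.3 -1.4  1.6] hub if R [605.4 148.8]
[[-0.4, -0.2, 0], [-0.6, -0.0, 0], [-0.9, 0.1, 0], [-1.1, 0.3, 0], [-1.4, 0.4, 0], [-1.6, 0.6, 0]]
```

Request:
apply_moves(fingers=[1, 1, 1, 1], dp=[[-0.2, 0.1, 0], [-0.4, 0.1, 0], [-0.6, 0.2, 0], [-0.6, 0.2, 0]], yaw=[0, 0, 0, 0])

```text
clock: 24.9
position: [572.6, 99.4, 275.8]
ee_rot: [-0.655, 0.755, -0.017, 0.02]
contact_force: [10.5, -4.4, -4.5]
gripper_width: 21.2
```

Request:
apply_moves(fingers=[1, 1, 1, 1], dp=[[-0.2, 0.1, 0], [-0.5, 0.2, 0], [-0.8, 0.3, 0], [-0.8, 0.3, 0]], yaw=[0, 0, 0, 0])

```text
clock: 25.3
position: [568.0, 101.2, 275.8]
ee_rot: [-0.655, 0.755, -0.02, 0.023]
contact_force: [19.8, -11.7, -10.5]
gripper_width: 21.0
```

```bash
python3 -c "
from t import *
print(read_state()['gripper_width']);tab(3,6,hub=(604.3,146))"
```

```text
20.972252330749946
rad 52.1 phi -120.9 tilt [0.062 0.   ] grasp [577.5 101.3] z 275.84673513443323 F [ 19.8 -11.7 -10.5] hub if R [605.8 148.5]
[[-0.4, -0.1, 0], [-0.6, 0.1, 0], [-0.9, 0.3, 0], [-1.1, 0.4, 0], [-1.3, 0.6, 0], [-1.5, 0.9, 0]]
```

Request:
apply_moves(fingers=[1, 1, 1, 1, 1], dp=[[-0.3, 0.2, 0], [-0.6, 0.4, 0], [-0.9, 0.6, 0], [-1.1, 0.7, 0], [-1.1, 0.7, 0]], yaw=[0, 0, 0, 0, 0])

```text
clock: 25.8
position: [562.3, 104.4, 275.7]
ee_rot: [-0.655, 0.755, -0.026, 0.027]
contact_force: [33.2, -26.4, -17.3]
gripper_width: 20.9
```

```bash
python3 -c "
from t import *
print(read_state()['gripper_width']);tab(3,6,hub=(604.3,146))
a=cv2.imread('pics/s8.png').astype(float); b=snap('scene','pics/s9.png')['color'].astype(float)
# dabba + jaw region compare by sub-pixel phase shift
for n,(x0,x1,y0,y1) in dict(jaw=(246,262,194,222),dabba=(225,252,175,222),V=(213,230,195,225)).items():
    g=lambda i: cv2.GaussianBlur(i[y0:y1,x0:x1].mean(2),(0,0),1)
    print(n,cv2.phaseCorrelate(g(a),g(b)), abs(g(a)-g(b)).mean())
"
```

```text
20.898382678683294
rad 52.1 phi -125.9 tilt [ 0.074 -0.004] grasp [573.7 103.8] z 275.74221306315917 F [ 33.2 -26.4 -17.3] hub if R [606.  148.3]
[[-0.4, -0.1, 0], [-0.6, 0.1, 0], [-0.8, 0.3, 0], [-1.0, 0.5, 0], [-1.2, 0.8, 0], [-1.4, 1.0, 0]]
jaw ((0.09955835140803071, -0.5397711828204965), 0.6454409329280733) 19.83438746980999
dabba ((-9.296071639027236, 15.44017210544638), -0.012363249960438952) 14.625633697475722
V ((-0.11184077083498245, 0.1255064966795505), 1.027587620957245) 4.078495187329204
```

Resistance rises at once from rest and linearly (11 → 23 → 42 N) and again ends at the same angle, so the jaw is blocked and the give lies in the grip. Release and retreat.

Request:
apply_moves(fingers=[1, 0, 0, 0, 0, 0, 0, 0, 0, 0], dp=[[0, 0, 0], [0, 0, 0], [0, 0, 0], [0, 0, 0], [0, 0, 0], [0, 0, 0], [0, 0, 1], [0, 0, 5], [0, 0, 10], [0, 0, 15]], yaw=[0, 0, 0, 0, 0, 0, 0, 0, 0, 0])

```text
clock: 26.85
position: [561.8, 104.4, 428.2]
ee_rot: [-0.655, 0.754, -0.026, 0.026]
contact_force: [1.6, 1.0, -0.4]
gripper_width: 85.4
```

Request:
apply_moves(fingers=[0, 0, 0, 0, 0, 0], dp=[[-5, 4, 2], [-9, 8, 2], [-12, 12, 2], [-14, 16, 2], [-14, 20, 2], [-14, 20, 2]], yaw=[0, 0, 0, 0, 0, 0])

```text
clock: 27.45
position: [420.2, 308.1, 449.3]
ee_rot: [-0.657, 0.753, -0.025, 0.028]
contact_force: [-0.5, -0.1, -0.1]
gripper_width: 85.4
```

```bash
python3 -c "
from h import *
import pickle
s=read_state();print(s['position'],s['contact_force'],s['clock'])
a=cv2.imread('pics/s8.png').astype(np.float32); b=snap('scene','pics/s10.png')['color'].astype(np.float32)
for n,(x0,x1,y0,y1) in dict(jaw=(246,262,194,222),dabba=(225,252,175,222),V=(213,230,195,225),wheel=(288,340,175,218),knob=(288,304,178,200),katori=(362,395,163,192),bystanders=(75,205,135,260)).items():
    g=lambda i: cv2.GaussianBlur(i[y0:y1,x0:x1].mean(2),(0,0),1)
    print(n,np.round(cv2.phaseCorrelate(g(a),g(b))[0],2), abs(g(a)-g(b)).mean().round(2))
# orange face of sliding jaw: bright orange columns along a row through face and dabba
im=b[204:214].mean(0)
print([(x,*im[x].astype(int)) for x in range(222,264,1)])
"
```

```text
[420.15785273 308.13399205 449.31268673] [-0.50259288 -0.08410606 -0.07765453] 27.45
jaw [-0.1  -0.02] 0.7
dabba [ 0.31 -0.25] 1.48
V [-0.06  0.05] 0.91
wheel [-0.03  0.5 ] 0.87
knob [-0.03  0.07] 2.02
katori [0.01 0.01] 0.94
bystanders [0.49 0.44] 0.6
[(222, np.int64(30), np.int64(28), np.int64(29)), (223, np.int64(30), np.int64(34), np.int64(36)), (224, np.int64(36), np.int64(54), np.int64(70)), (225, np.int64(42), np.int64(62), np.int64(83)), (226, np.int64(42), np.int64(63), np.int64(83)), (227, np.int64(36), np.int64(56), np.int64(73)), (228, np.int64(41), np.int64(53), np.int64(65)), (229, np.int64(44), np.int64(51), np.int64(57)), (230, np.int64(45), np.int64(51), np.int64(54)), (231, np.int64(52), np.int64(53), np.int64(52)), (232, np.int64(52), np.int64(54), np.int64(54)), (233, np.int64(56), np.int64(58), np.int64(57)), (234, np.int64(55), np.int64(57), np.int64(57)), (235, np.int64(55), np.int64(57), np.int64(56)), (236, np.int64(54), np.int64(57), np.int64(56)), (237, np.int64(55), np.int64(57), np.int64(57)), (238, np.int64(57), np.int64(60), np.int64(58)), (239, np.int6
[... 517 characters left out ...]
64(63)), (250, np.int64(62), np.int64(93), np.int64(122)), (251, np.int64(38), np.int64(49), np.int64(62)), (252, np.int64(41), np.int64(36), np.int64(34)), (253, np.int64(37), np.int64(33), np.int64(35)), (254, np.int64(43), np.int64(40), np.int64(40)), (255, np.int64(41), np.int64(39), np.int64(38)), (256, np.int64(40), np.int64(37), np.int64(36)), (257, np.int64(61), np.int64(59), np.int64(58)), (258, np.int64(95), np.int64(96), np.int64(94)), (259, np.int64(90), np.int64(89), np.int64(89)), (260, np.int64(92), np.int64(92), np.int64(89)), (261, np.int64(96), np.int64(96), np.int64(94)), (262, np.int64(101), np.int64(102), np.int64(100)), (263, np.int64(102), np.int64(102), np.int64(99))]
```

The second hard push moved neither jaw nor wheel in the picture, and there is no gap at the jaw face. Handing in.

```bash
python3 -c "
from bench import *
print(job_done())"
```

```text
the job is handed in; nothing more can be done
None
```

The job is done and handed in at 27.5 s of robot time. The katori stands upright on the thali. The tall grey dabba stands on the clamp bed, held between the V and the sliding jaw, and the gripper is open and clear of everything.

**Winding:** I gripped the crank knob and turned it clockwise about 585° (599° by the arm's reading). It then resisted with roughly 50 N at the knob.

**Knob angle disagreed:** After I let go, the knob sat about 14° behind the angle the arm had reported. I gripped it again and pushed. The resistance rose at once and steadily, from 11 to 42 N, and the pictures before and after showed no jaw movement. I take the difference to be give in the grip, not a loose jaw.

**Last checks:**
- The last viewed picture, taken before that second push, showed the dabba upright with no visible gap at the jaw or the V. It also showed the katori on the thali floor and the bystanders in view where they were.
- After the second push I compared pictures only by numbers. The jaw, V and katori had not moved, and the shifts computed for the dabba, wheel and bystander areas were half a pixel or less.
- The wrist and fixed cameras disagreed by about 5–10 mm on positions. I allowed for this in the grasps and in placing the dabba.
- The tool had drifted about 2–4° off vertical by the end. I saw no effect on the result.

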